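# Rock the angle gauge on the ridged stud to the roof pitch and hold it

## Task

Pick up the pendulum angle gauge and set its foot level on the ridge of the sawn stud, its back flush against the face of the joist offcut. Then rock it over the ridge until the swinging pointer settles on the brass index tab, and hold it there, resting lightly on the ridge and still flush with the joist, so that I can scribe the pitch line along its foot: finish while still holding it. Leave everything else on the bench where it is.

Things in the scene. Friction and masses are not known exactly. Their poses are not given: they have to be found in the camera images.
- gauge: Pendulum angle gauge, bare aluminium, 0.29 to 0.43 kg, upright on the table at the start. Straight foot 160 mm long (own y), 30 thick (x), 20 high; above it a ring 96 mm across, 14 thick, centre 70 mm up, with a white dial plate and two side stays; a grip rail on top. 140 mm tall. Origin: centre of the foot's underside; z up, +x out of the dial's front, -x out of its back.
- gauge_back (a point): Point on the gauge: middle of the foot's back face, at (-15, 0, 10) mm in the gauge's frame; that face looks to the gauge's -x and is the gauge's rearmost face.
- rail_mid (a point): Point on the gauge: middle of the top grip rail, at (0, 0, 128) mm in the gauge's frame. The rail is 24 mm thick (gauge x), 100 mm long (y), 24 mm high, and is gripped across its thickness.
- pointer (a joint): The gauge's weighted steel pointer: swings freely on a pivot at (0, 0, 70) mm in front of the white dial and hangs down. Value (rad): angle about the gauge's +x, 0 at the foot's middle (gauge level), growing to the gauge's +y. Swings about 3 times a second, dies out in about 1 s. Turning the gauge by -a about its +x (+y end down) brings it to +a.
- marker (a joint): Brass index tab on the front of the ring's lower part, already set to the wanted pitch, 9 to 18 degrees to the gauge's +y side (right of the foot's middle when the dial's front faces you). Same zero and direction as the pointer (rad): the pointer is on the mark when the two values are equal. Locked, cannot be moved. The ring has a tick every 10 degrees.
- pointer_tip (a point): Tip of the pointer, 38 mm from its pivot; turns with the pointer.
- marker_tip (a point): Tip of the brass index tab, 38 mm from the same pivot; turns with the tab.
- mockup: Fixed eaves mock-up on a plywood base board 140 x 230 x 12 mm: a stud with a joist offcut screwed to its side. Origin: on the table, straight below the point where the stud's ridge line meets the joist's face; z up. The joist's flat upright face is the plane x = 0 and looks to +x; the stud stands on its +x side; the ridge runs along x at y = 0.
- stud: Stud block of the mock-up, pale wood, fixed, 45 mm deep (mock-up x 0 to 45), 90 mm wide (y -55 to 35), its top sawn from both sides to an uneven roof shape: a ridge line along x at y = 0, 82 mm above the table, falling 24 degrees to +y and 16 degrees to -y. Origin and axes as the mock-up.
- joist: Joist offcut of the mock-up, darker wood, fixed, 45 mm thick (mock-up x -45 to 0), 220 mm long (y -115 to 105), its top 107 mm above the table, so that its face stands 25 mm above the stud's ridge. Origin and axes as the mock-up.
- ridge (a point): Point on the stud's ridge line where it meets the joist's face: (0, 0, 82) mm in the mock-up's frame, same axes.
- glue: Bystander: white glue bottle, upright, 38 mm across and 85 mm tall. Origin: centre of its underside.
- pencil: Bystander: flat carpenter's pencil, 165 x 14 x 8 mm, lying on the table. Origin: centre of its underside.
- sanding: Bystander: cork sanding block, 45 x 90 x 30 mm. Origin: centre of its underside.
- square: Bystander: small try square lying flat: wooden stock 110 x 20 x 16 mm, steel blade 130 mm. Origin: centre of its underside (of the stock).
- globe: Bystander: green wire globe on a round foot, 97 mm tall. Origin: centre of its underside.
- pot: Bystander: white pot, 68 mm across and 85 mm tall, with three sticks standing in it up to 160 mm. Origin: centre of its underside.
- offcut: Bystander: wooden offcut 45 x 70 x 45 mm. Origin: centre of its underside.
Not all that is in view belongs to the job. There is more than one size of the gauge; the one meant has the size given above.

How it is judged:
On the way:
1. the gauge, held, is set level (within 5.7 degrees) on the stud's ridge with its back flush against the joist offcut (x of gauge_back in the frame of mockup between -0.003 and 0.003 m and angle between the x axis of gauge and the x axis of mockup, either way round below 0.05 rad and z of ridge in the frame of gauge between -0.003 and 0.003 m and y of ridge in the frame of gauge between -0.06 and 0.06 m and contact force between gauge and stud above 0.3 N and contact force between the fingers and gauge above 2 N and angle between gauge's own z axis and vertical below 0.1 rad), for 0.2 s.
At the end, for the whole second after the job is handed in: Fingers hold the gauge; its foot rests on the stud's ridge (gap under 3 mm, 0.3 to 25 N, ridge within 60 mm of the foot's middle); its back is flush with the joist (middle within 3 mm, square within 2.9 degrees); gauge and pointer at rest, the pointer within 3 degrees of the index tab (x of gauge_back in the frame of mockup between -0.003 and 0.003 m and angle between the x axis of gauge and the x axis of mockup, either way round below 0.05 rad and z of ridge in the frame of gauge between -0.003 and 0.003 m and y of ridge in the frame of gauge between -0.06 and 0.06 m and contact force between gauge and stud between 0.3 and 25 N and contact force between the fingers and gauge above 2 N and angle between the z axis of pointer_tip and the z axis of marker_tip, either way round below 0.052 rad and velocity of joint pointer between -0.2 and 0.2 rad/s and angular speed of gauge below 0.1 rad/s); the arm keeps its last pose, push and grip.
It fails at once if one of the bystanders on the bench is disturbed (moved more than 25 mm) (distance of any of glue, pencil, sanding, square, globe, pot, offcut from where it was at the start of the episode above 0.025 m).
It also fails if it takes over 51 s, if anything falls off the work surface, if the arm or the gripper's body presses on something with over 40 N, if the wrist force passes 120 N, or if a joint passes its speed limit or range.

## Robot

A 7-joint arm with a two-finger parallel gripper is mounted at the origin on the work surface. World frame = base frame: x ahead of the robot, y to its left, z up, the work surface at z = 0. Lengths are in m, angles in rad, forces in N, time in s.
With the tool pointing down it reaches from about 0.4 to 0.85 m from the base axis. Payload 4.5 kg.
Tool frame: the origin (TCP) lies on the centre line of the jaws, within the pads' length; the fingertips stand 8 mm ahead of it and the grasp point (between the pads) lies 11 mm behind it; z points along the fingers, x is the direction in which the jaws open and shut, and the axes are right-handed (so a half turn about z gives the same grasp; the last joint's range is limited). The gripper opens to 88 mm and grips with 3 to 60 N. Pads are 18 mm wide; open, the fingers measure 123 mm over their backs; the gripper's body (75 mm by 187 mm) begins 45 mm behind the grasp point.
Start: joints at [-1.189, 0.689, -0.195, 1.565, 0.157, 0.902, -0.215], TCP at [0.213, 0.588, 0.247] pointing down, gripper open.
Joint ranges: [-3.01, 3.01], [-0.46, 2.08], [-1.47, 1.51], [0.13, 2.56], [-1, 4.14], [0.04, 2.09], [-2.66, 2.66]. Speed limits (rad/s): [2.57, 2.57, 3.14, 3.14, 3.14, 3.14, 3.14].

## Interface

Orientations are given as a unit quaternion [x, y, z, w].
In Python, from plant import r gives the robot as it stands.
- The arm moves only by the shell command python3 -m pendant 'ROWS' [FORCE]. ROWS is JSON, a list of rows, each a list of 3 entries, a list of its own where there are three numbers: the turn, a rotation vector about the tool's x, y, z in rad, then the shift along the tool's x, y, z in m, then the opening, from 0 (shut) to 1 (fully open). In form: [[[wx, wy, wz], [tx, ty, tz], claw], ...]. A call has 1 to 10 rows; each row is the pose to reach, as a shift and turn from the pose commanded when the call began, along the tool's axes at that moment; what a row does not reach only later rows make up. A row lasts 1/10 s, in which the tool goes at most 50 mm and 8.59 degrees, less where a joint would pass 70% of its speed; a pose out of reach is approached as far as the arm can. A call with a gripper value outside its range is refused whole. The fingers move at their own pace and stop on an object; FORCE is the grip in N (left out, the last holds). Time passes only in rows, so rows that repeat a pose let the fingers close. It gives the time, the measured TCP pose, the force and the opening at its end, in the units of the state.
- r.get_state(): the state, without advancing time (a new reading comes with each control period).
- r.snapshot(name): name is "side" or "top"; returns a dict with "image" (384x512x3 uint8, red, green, blue), "mtx" (3x3 intrinsics, pixels), "dist" ([k1, k2, p1, p2, k3] as OpenCV has them; the pictures are not rectified), "R" (3x3) and "t" (3): a world point X has camera coordinates R X + t. Camera axes: x right, y down, z forward; pixel columns grow to the right and rows downward; lengths in m; the calibration is good to about 2 mm. A picture is of the moment at which its call begins. There is no depth.
- r.finish_job(): hands the job in, once; it reports no verdict.
The state is a dict: "clock": time; "q": joint angles; "qd": joint speeds; "joint_torque": joint torques, N m; "tool_pos": TCP position; "eef_rot": TCP orientation; "contact_force": force on the tool from outside, world axes, zero at the start; "moment": the same for the moment, N m; "opening": opening from 0.0 (shut) to 1.0 (fully open).
Only numpy, scipy, OpenCV 4.12 (cv2) and the standard library are available. Lean on these libraries where they do the work, as an engineer would, in place of code of your own. Each camera call takes 0.05 s, during which the arm holds its last target. There are 200 camera calls.

## Working session

There is one attempt and no reset: what is moved stays moved. The work goes in short steps, Python scripts to look and compute and a shell command to move; the robot and the scene stay as the last step left them, time stands still between calls to the robot, and variables do not carry over. Pictures are saved under pics/ and viewed, about 8 in all and at most 12, crops included, and the job is handed in when it is done.

```bash
mkdir -p pics; ls; python3 - <<'E'
from plant import r
import cv2,pickle
for n in("side","top"):
    s=r.snapshot(n); pickle.dump({k:s[k] for k in s},open(n+"0.pkl","wb"))
    cv2.imwrite(f"pics/{n}0.png",cv2.resize(s["image"][:,:,::-1],(800,600),interpolation=cv2.INTER_CUBIC))
    print(n,s["mtx"],s["dist"],s["R"],s["t"])
print(r.get_state())
E
```

```text
pics
side [[499.04068842   0.         251.16243833]
 [  0.         499.04068842 190.56073266]
 [  0.           0.           1.        ]] [-0.04706805  0.          0.          0.          0.        ] [[ 0.9854325  -0.16888228 -0.02003909]
 [-0.10146627 -0.48927676 -0.86620601]
 [ 0.13648218  0.85562084 -0.49928508]] [-0.51676355  0.12667987  1.38457325]
top [[367.85145632   0.         250.39224895]
 [  0.         367.85145632 192.24646632]
 [  0.           0.           1.        ]] [-0.10919263  0.          0.          0.          0.        ] [[-0.00640824 -0.99993977 -0.00890998]
 [-0.99520745  0.00724684 -0.09751727]
 [ 0.09757597  0.00824237 -0.99519395]] [4.59387818e-04 5.46844873e-01 9.32069118e-01]
{'clock': 0.1, 'q': array([-1.18920537,  0.68987175, -0.19453482,  1.56623295,  0.15730948,
        0.90249646, -0.21512685]), 'qd': array([ 7.97409670e-04, -9.10605711e-05, -2.05748826e-03, -3.84140728e-03,
       -7.38685955e-05,  2.49289287e-04, -9.56726189e-04]), 'joint_torque': array([-2.30642167e-03, -5.28504395e+01, -1.27111137e+00, -1.53837955e+01,
       -5.25156932e-02,  1.99653070e-03,  3.26818031e-05]), 'tool_pos': array([0.21286132, 0.58705158, 0.24601019]), 'eef_rot': array([ 8.18767086e-01,  5.74125254e-01, -6.25759432e-04,  5.11077503e-04]), 'contact_force': array([ 0.52643812,  0.60795241, -0.67531628]), 'moment': array([-0.05392218,  0.03854817,  0.00965301]), 'opening': 0.9979339207605705}
```

View pics/side0.png

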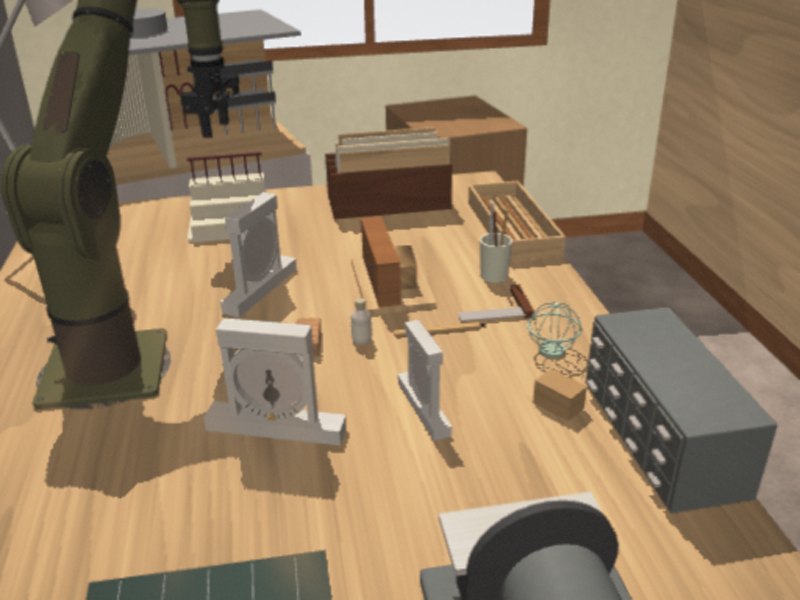

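View pics/top0.png

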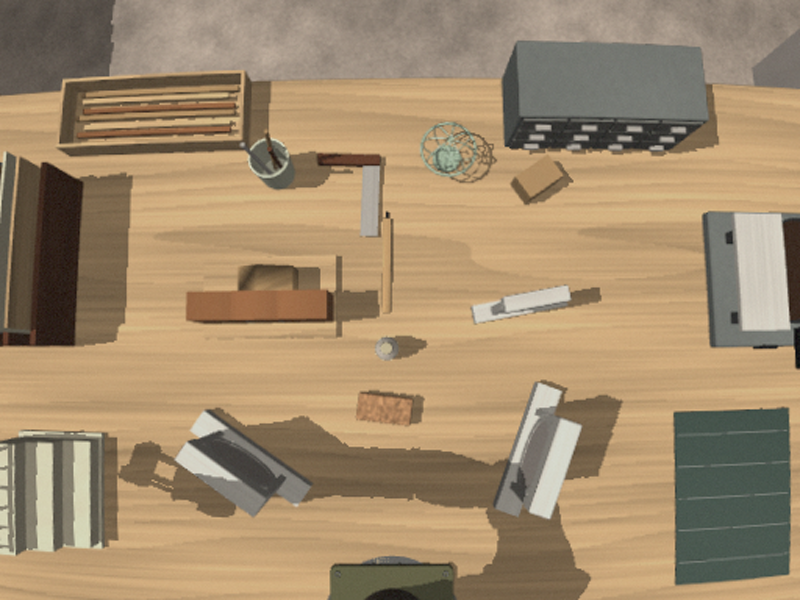

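```bash
cat > h.py <<'E'
import numpy as np,cv2,pickle
def cam(s): return np.array(s["mtx"]),np.array(s["dist"]),np.array(s["R"]),np.array(s["t"])
def ray(s,uv):
    K,d,R,t=cam(s); p=cv2.undistortPoints(np.array([[uv]],float),K,d)[0,0]
    return -R.T@t, R.T@np.array([p[0],p[1],1.])
def onz(s,uv,z):
    o,d=ray(s,uv); return o+d*(z-o[2])/d[2]
def proj(s,X):
    K,d,R,t=cam(s); return cv2.projectPoints(np.array(X,float).reshape(-1,3),cv2.Rodrigues(R)[0],t,K,d)[0].reshape(-1,2)
def tri(s1,u1,s2,u2):
    o1,d1=ray(s1,u1);o2,d2=ray(s2,u2)
    a,b=np.linalg.lstsq(np.c_[d1,-d2],o2-o1,rcond=None)[0]
    return (o1+a*d1+o2+b*d2)/2, np.linalg.norm(o1+a*d1-o2-b*d2)
E
python3 - <<'E'
import pickle,cv2,numpy as np
s=pickle.load(open("side0.pkl","rb"))["image"][:,:,::-1];t=pickle.load(open("top0.pkl","rb"))["image"][:,:,::-1]
f=lambda im,x0,y0,w,h:cv2.resize(im[y0:y0+h,x0:x0+w],(400,300),interpolation=cv2.INTER_CUBIC)
a=np.vstack([np.hstack([f(s,240,195,100,75+15)[:, :],f(t,290,160,104,78)]),np.hstack([f(s,200,125,120,90),f(t,110,145,120,90)])])
cv2.imwrite("pics/crop1.png",a)
E
```

```text
(no output)
```

View pics/crop1.png

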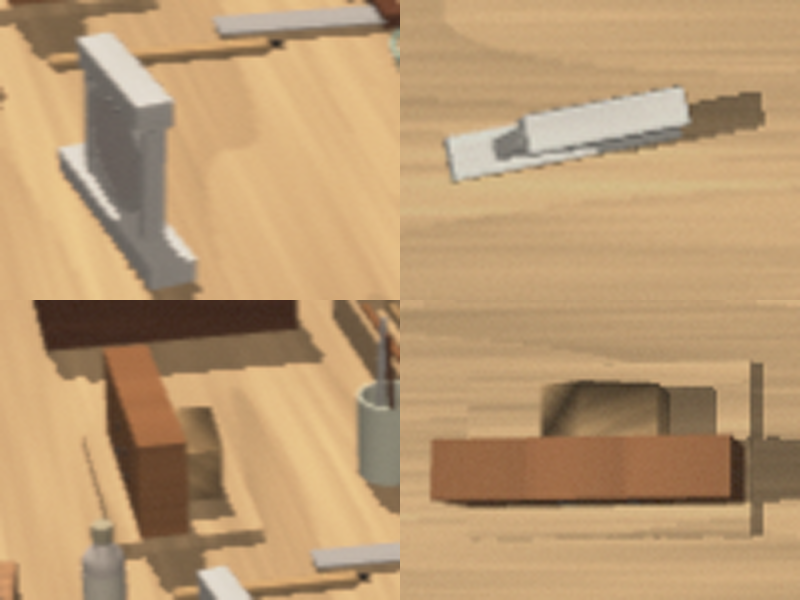

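```bash
python3 - <<'E'
import pickle,cv2,numpy as np
from h import *
S=pickle.load(open("side0.pkl","rb"));T=pickle.load(open("top0.pkl","rb"))
hsv=cv2.cvtColor(T["image"],cv2.COLOR_RGB2HSV)
# joist
m=((hsv[...,0]<12)&(hsv[...,1]>110)&(hsv[...,2]>100)).astype(np.uint8); m[:,:110]=0;m[:,230:]=0;m[:170]=0;m[225:]=0
c=max(cv2.findContours(m,0,2)[0],key=cv2.contourArea);print("joist",cv2.boundingRect(c))
b=cv2.boxPoints(cv2.minAreaRect(c))
for p in b: print(p.round(1),onz(T,p,.107).round(4))
up=[(x,np.where(m[:,x])[0].min()-.5) for x in range(124,208)]
P=np.array([onz(T,p,.107)[:2] for p in up]);k=np.polyfit(P[:,1],P[:,0],1);print("face x=a*y+b",k, "resid",np.std(P[:,0]-np.polyval(k,P[:,1])))
# target gauge: by hand corners
g=lambda x,y:(290-.5+(x-400)/3.846+.13,160-.37+y/3.846)
for n,z,L in(("rail",.14,[(520,115),(685,87),(690,122),(530,153)]),("foot",.02,[(445,138),(455,182)])):
    for p in L: print(n,np.round(g(*p),1),onz(T,g(*p),z).round(4))
d=np.r_[S["image"][195:285,250:300]]
print("rail pix HSV")
im=cv2.resize(S["image"][195:285,245:305,::-1],None,fx=6.6,fy=6.6,interpolation=cv2.INTER_CUBIC)
im=np.clip((im.astype(float)-40)*1.6,0,255).astype(np.uint8)
t=cv2.resize(T["image"][175:215,295:375,::-1],(400,200),interpolation=cv2.INTER_NEAREST)
t2=cv2.resize(T["image"][165:195,145:205,::-1],(400,200),interpolation=cv2.INTER_NEAREST)
o=np.zeros((600,800,3),np.uint8);o[:594,:396]=im;o[:200,400:]=t;o[200:400,400:]=t2
s2=cv2.resize(S["image"][150:200,230:280,::-1],(200,200),interpolation=cv2.INTER_CUBIC);o[400:,400:600]=s2
cv2.imwrite("pics/crop2.png",o)
E
```

```text
joist (121, 198, 1, 1)
[121. 198.] [0.5272 0.3099 0.107 ]
[121. 198.] [0.5272 0.3099 0.107 ]
[121. 198.] [0.5272 0.3099 0.107 ]
[121. 198.] [0.5272 0.3099 0.107 ]Traceback (most recent call last):
  File "<stdin>", line 10, in <module>
    return umr_minimum(a, axis, None, out, keepdims, initial, where)
ValueError: zero-size array to reduction operation minimum which has no identity
```

```bash
cat > m.py <<'E'
import pickle,cv2,numpy as np
from h import *
S=pickle.load(open("side0.pkl","rb"));T=pickle.load(open("top0.pkl","rb"))
I=T["image"].astype(int)
print(I[195,150],I[180,150],I[218,150])
m=((I[...,0]>1.7*I[...,1])).astype(np.uint8); m[:,:110]=0;m[:,230:]=0;m[:170]=0;m[225:]=0
c=max(cv2.findContours(m,0,2)[0],key=cv2.contourArea);print("joist",cv2.boundingRect(c))
b=cv2.boxPoints(cv2.minAreaRect(c))
for p in b: print(p.round(1),onz(T,p,.107).round(4))
x0,y0,w,h=cv2.boundingRect(c)
up=[(x,np.where(m[:,x])[0].min()-.5) for x in range(x0+3,x0+w-3) if m[:,x].any()]
P=np.array([onz(T,p,.107)[:2] for p in up]);k=np.polyfit(P[:,1],P[:,0],1);print("face x=a*y+b",k, "resid",np.std(P[:,0]-np.polyval(k,P[:,1])))
g=lambda x,y:(290-.5+(x-400)/3.846+.13,160-.37+y/3.846)
for n,z,L in(("rail",.14,[(520,115),(685,87),(690,122),(530,153)]),("foot",.02,[(445,138),(455,182)])):
    for p in L: print(n,np.round(g(*p),1),onz(T,g(*p),z).round(4))
im=cv2.resize(S["image"][195:285,245:305,::-1],None,fx=6.6,fy=6.6,interpolation=cv2.INTER_CUBIC)
im=np.clip((im.astype(float)-40)*1.6,0,255).astype(np.uint8)
o=np.zeros((600,800,3),np.uint8);o[:594,:396]=im
o[:200,400:]=cv2.resize(T["image"][175:215,295:375,::-1],(400,200),interpolation=cv2.INTER_NEAREST)
o[200:400,400:]=cv2.resize(T["image"][165:195,145:205,::-1],(400,200),interpolation=cv2.INTER_NEAREST)
o[400:,400:600]=cv2.resize(S["image"][150:200,230:280,::-1],(200,200),interpolation=cv2.INTER_CUBIC)
cv2.imwrite("pics/crop2.png",o)
E
python3 m.py
```

```text
[159 107  73] [194 160 117] [205 170 123]Traceback (most recent call last):
  File "m.py", line 7, in <module>
    c=max(cv2.findContours(m,0,2)[0],key=cv2.contourArea);print("joist",cv2.boundingRect(c))
ValueError: max() iterable argument is empty
```

```bash
sed -i 's/>1.7\*I\[...,1\]/>1.34*I[...,1]/' m.py; python3 m.py
```

```text
[159 107  73] [194 160 117] [205 170 123]
joist (119, 185, 94, 22)
[118.8 185.5] [0.5578 0.3164 0.107 ]
[211.9 184.2] [0.5589 0.0881 0.107 ]
[212.2 204.9] [0.5093 0.0873 0.107 ]
[119.  206.1] [0.5075 0.3143 0.107 ]
face x=a*y+b [-0.01271037  0.55902734] resid 0.0009233939391444802
rail [320.8 189.5] [ 0.5408 -0.1666  0.14  ]
rail [363.7 182.3] [ 0.5571 -0.2675  0.14  ]
rail [365.  191.4] [ 0.5359 -0.2698  0.14  ]
rail [323.4 199.4] [ 0.518 -0.172  0.14 ]
foot [301.3 195.5] [ 0.5379 -0.1369  0.02  ]
foot [303.9 207. ] [ 0.5078 -0.1431  0.02  ]
```

View pics/crop2.png

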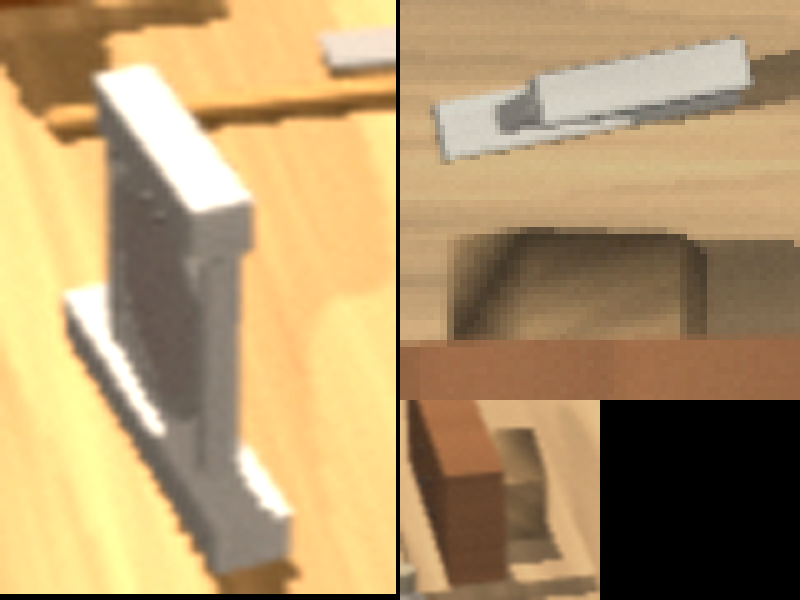

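```bash
cat > go.py <<'E'
import sys,numpy as np
from scipy.spatial.transform import Rotation as Ro
from plant import r
# usage: go.py x y z yaw(deg of tool x) [tilt deg about world +x-ish(gauge x dir yaw gx)]
def delta(p,R):
    s=r.get_state(); R0=Ro.from_quat(s["eef_rot"])
    return (R0.inv()*R).as_rotvec().round(4).tolist(), R0.inv().apply(np.array(p)-s["tool_pos"]).round(4).tolist()
def down(yaw): # tool z down, x at yaw
    c,sn=np.cos(np.radians(yaw)),np.sin(np.radians(yaw))
    return Ro.from_matrix(np.array([[c,sn,0],[sn,-c,0],[0,0,-1]]))
if __name__=="__main__":
    a=list(map(float,sys.argv[1:])); R=down(a[3])
    if len(a)>4: R=Ro.from_rotvec(np.radians(a[4])*np.array([np.cos(np.radians(a[5])),np.sin(np.radians(a[5])),0]))*R
    print(*delta(a[:3],R)); s=r.get_state(); print(s["clock"],s["tool_pos"].round(4),s["q"].round(2),s["contact_force"].round(2))
E
python3 go.py .50 .1 .30 9.8; python3 go.py .538 -.219 .25 9.8
```

```text
[0.001, 0.0014, 1.052] [-0.3601, 0.4359, -0.0534]
0.1 [0.2129 0.5871 0.246 ] [-1.19  0.69 -0.19  1.57  0.16  0.9  -0.22] [ 0.53  0.61 -0.68]
[0.001, 0.0014, 1.052] [-0.647, 0.5803, -0.0029]
0.1 [0.2129 0.5871 0.246 ] [-1.19  0.69 -0.19  1.57  0.16  0.9  -0.22] [ 0.53  0.61 -0.68]
```

```bash
R='[[0.001,0.0014,1.052],[-0.36,0.436,-0.053],1]'; python3 -m pendant '[[[0.001,0.0014,1.052],[-0.36,0.436,-0.053],1],[[0.001,0.0014,1.052],[-0.36,0.436,-0.053],1],[[0.001,0.0014,1.052],[-0.36,0.436,-0.053],1],[[0.001,0.0014,1.052],[-0.36,0.436,-0.053],1],[[0.001,0.0014,1.052],[-0.36,0.436,-0.053],1],[[0.001,0.0014,1.052],[-0.36,0.436,-0.053],1],[[0.001,0.0014,1.052],[-0.36,0.436,-0.053],1],[[0.001,0.0014,1.052],[-0.36,0.436,-0.053],1],[[0.001,0.0014,1.052],[-0.36,0.436,-0.053],1],[[0.001,0.0014,1.052],[-0.36,0.436,-0.053],1]]' ; python3 go.py .538 -.219 .22 9.8
```

```text
clock: 1.1
tool_pos: [0.4663, 0.157, 0.2934]
eef_rot: [0.996, 0.086, 0.0, -0.001]
contact_force: [1.6, 0.2, 0.7]
opening: 1.003
[-0.0016, -0.0003, 0.0003] [0.0065, 0.3828, 0.0728]
1.1 [0.4663 0.157  0.2934] [-0.47  0.45  0.07  1.9  -0.05  0.79 -0.19] [1.56 0.18 0.72]
```

```bash
python3 -m pendant '[[[0,0,0],[0.006,0.38,0.07],1],[[0,0,0],[0.006,0.38,0.07],1],[[0,0,0],[0.006,0.38,0.07],1],[[0,0,0],[0.006,0.38,0.07],1],[[0,0,0],[0.006,0.38,0.07],1],[[0,0,0],[0.006,0.38,0.07],1],[[0,0,0],[0.006,0.38,0.07],1],[[0,0,0],[0.006,0.38,0.07],1],[[0,0,0],[0.006,0.38,0.07],1],[[0,0,0],[0.006,0.38,0.07],1]]' ; python3 go.py .538 -.219 .119 9.8
```

```text
clock: 2.1
tool_pos: [0.5359, -0.2149, 0.2221]
eef_rot: [0.996, 0.085, -0.0, -0.001]
contact_force: [0.3, 1.1, -0.0]
opening: 0.997
[-0.0025, 0.0004, -0.0018] [0.0014, 0.0046, 0.1031]
2.1 [ 0.5359 -0.2149  0.2221] [ 0.28  0.65  0.03  1.75 -0.03  0.74  0.5 ] [ 0.28  1.08 -0.05]
```

```bash
python3 -m pendant '[[[0,0,0],[0.001,0.004,0.04],1],[[0,0,0],[0.001,0.004,0.08],1],[[0,0,0],[0.001,0.004,0.103],1],[[0,0,0],[0.001,0.004,0.103],1],[[0,0,0],[0.001,0.004,0.103],1],[[0,0,0],[0.001,0.004,0.103],1]]' ; python3 go.py .538 -.219 .119 9.8
python3 - <<'E'
from plant import r;import cv2
s=r.snapshot("top")["image"][:,:,::-1]
t=r.snapshot("side")["image"][:,:,::-1]
import numpy as np
f=lambda im,x,y:cv2.resize(im[y:y+120,x:x+100],(400,480),interpolation=cv2.INTER_CUBIC)
cv2.imwrite("pics/grasp.png",np.hstack([f(t,230,170),f(s,290,130)]))
E
```

```text
clock: 2.7
tool_pos: [0.5394, -0.2177, 0.1215]
eef_rot: [0.996, 0.086, 0.002, -0.0]
contact_force: [0.3, -0.7, 0.2]
opening: 0.999
[-0.0005, -0.0034, 0.0011] [-0.0016, 0.0011, 0.0025]
2.7 [ 0.5394 -0.2177  0.1215] [ 0.29  0.8   0.02  1.81 -0.03  0.52  0.51] [ 0.32 -0.72  0.2 ]
```

View pics/grasp.png

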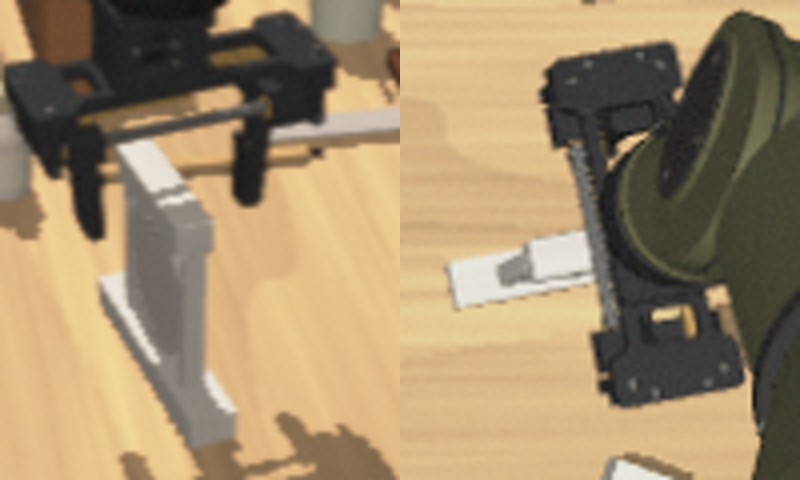

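```bash
python3 -m pendant '[[[0,0,0],[0,0,0],0.1],[[0,0,0],[0,0,0],0.1],[[0,0,0],[0,0,0],0.1],[[0,0,0],[0,0,0],0.1],[[0,0,0],[0,0,0],0.1],[[0,0,0],[0,0,0],0.1],[[0,0,0],[0,0,0],0.1],[[0,0,0],[0,0,0],0.1]]' 40; python3 -m pendant '[[[0,0,0],[0,0,-0.02],0.1],[[0,0,0],[0,0,-0.05],0.1],[[0,0,0],[0,0,-0.08],0.1],[[0,0,0],[0,0,-0.12],0.1],[[0,0,0],[0,0,-0.15],0.1],[[0,0,0],[0,0,-0.17],0.1],[[0,0,0],[0,0,-0.17],0.1]]';python3 go.py .50 -.15 .29 -80
```

```text
clock: 3.6
tool_pos: [0.5381, -0.2181, 0.1197]
eef_rot: [0.996, 0.085, 0.0, -0.001]
contact_force: [-0.8, 0.2, 0.1]
opening: 0.297
clock: 4.3
tool_pos: [0.5393, -0.2189, 0.2919]
eef_rot: [0.996, 0.085, 0.003, 0.0]
contact_force: [-0.0, 0.3, -3.5]
opening: 0.267
[-0.0033, -0.0045, 1.5671] [-0.027, -0.0746, 0.0018]
4.3 [ 0.5393 -0.2189  0.2919] [ 0.28  0.57  0.04  1.66 -0.03  0.91  0.51] [-0.01  0.33 -3.52]
```

```bash
python3 -m pendant '[[[0,0,0.12],[-0.003,-0.008,0],0.1],[[0,0,0.26],[-0.006,-0.015,0],0.1],[[0,0,0.4],[-0.01,-0.025,0],0.1],[[0,0,0.54],[-0.013,-0.035,0],0.1],[[0,0,0.68],[-0.016,-0.045,0],0.1],[[0,0,0.82],[-0.02,-0.055,0],0.1],[[0,0,0.96],[-0.027,-0.065,0],0.1],[[0,0,1.1],[-0.027,-0.075,0],0.1],[[0,0,1.24],[-0.027,-0.075,0],0.1],[[0,0,1.38],[-0.027,-0.075,0],0.1]]'; python3 -m pendant '[[[0,0,0.1],[0,0,0],0.1],[[0,0,0.19],[0,0,0],0.1],[[0,0,0.19],[0,0,0],0.1],[[0,0,0.19],[0,0,0],0.1],[[0,0,0.19],[0,0,0],0.1],[[0,0,0.19],[0,0,0],0.1],[[0,0,0.19],[0,0,0],0.1]]';python3 - <<'E'
from plant import r;import cv2,pickle
from h import *
s=r.snapshot("side");st=r.get_state();pickle.dump((s,st),open("look.pkl","wb"))
print(st["clock"],st["tool_pos"],st["eef_rot"],st["q"].round(2))
u,v=proj(s,st["tool_pos"])[0].astype(int);print(u,v)
x0,y0=u-50,v-10
cv2.imwrite("pics/look.png",cv2.resize(s["image"][y0:y0+90,x0:x0+100,::-1],(660,594),interpolation=cv2.INTER_CUBIC))
E
```

```text
clock: 5.3
tool_pos: [0.4975, -0.1481, 0.288]
eef_rot: [0.821, -0.57, -0.002, 0.0]
contact_force: [-0.0, -1.0, -4.0]
opening: 0.27
clock: 6.0
tool_pos: [0.4987, -0.1492, 0.2898]
eef_rot: [0.765, -0.644, -0.0, -0.001]
contact_force: [-1.1, 0.1, -4.2]
opening: 0.268
6.05 [ 0.49871281 -0.14917757  0.28988186] [ 7.65246411e-01 -6.43736832e-01 -3.74927750e-04 -8.25029977e-04] [-0.12  0.54  0.52  1.84 -0.35  0.85 -0.83]
248 147
```

View pics/look.png

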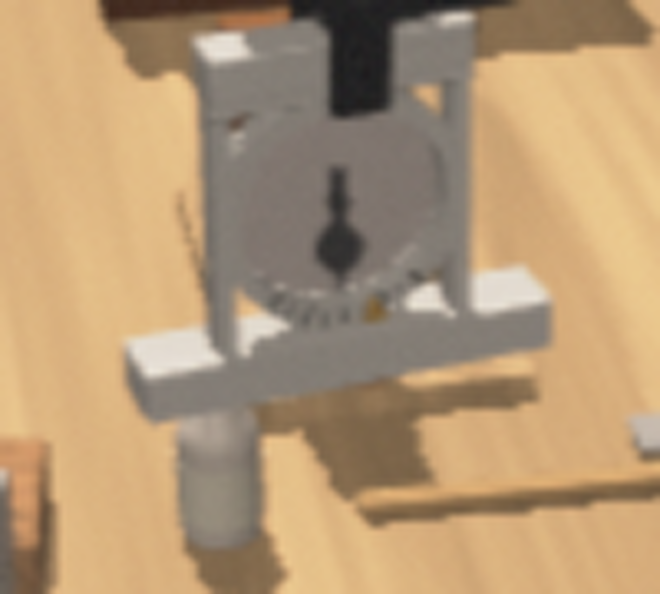

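```bash
cat > mk.py <<'E'
import pickle,cv2,numpy as np,sys
from h import *
from scipy.spatial.transform import Rotation as Ro
s,st=pickle.load(open(sys.argv[1],"rb"))
Rt=Ro.from_quat(st["eef_rot"]).as_matrix(); gx,gz=Rt[:,0],-Rt[:,2]; gy=np.cross(gz,gx)
org=st["tool_pos"]-.1197*gz
u,v=proj(s,org+.07*gz+.009*gx)[0]; print("pred pivot px",u,v)
x0,y0=int(u)-45,int(v)-40
I=s["image"].astype(int); sub=I[y0:y0+85,x0:x0+90]
def pl(uv,off=.010):
    o,d=ray(s,uv); p=o+d*((org+gx*off-o)@gx)/(d@gx)-org; return np.array([p@gy,p@gz-.07])*1000
def rep(n,m):
    for ys,xs in [np.nonzero(m)]:
        w=[pl((x+x0,y+y0)) for x,y in zip(xs,ys)]
        w=np.array([p for p in w if 5<np.hypot(*p)<52 or n!="brass"]); 
        if len(w)==0: print(n,"none");continue
        w=w[(np.abs(w)<50).all(1)]
        print(n,len(w),"mean",w.mean(0).round(1)); 
        return w
R,G,B=[sub[...,i] for i in range(3)]
b=rep("brass",(R>1.45*B)&(R>110))
if b is not None:
    b=b[(b[:,0]>0)&(b[:,1]<-30)&(b[:,0]<20)&(b[:,1]>-46)]; print(b.round(1).tolist(), "angle",np.degrees(np.arctan2(b[:,0].mean(),-b[:,1].mean())))
d=rep("dark",(R+G+B<200)&(np.arange(85)[:,None]>22))
d=d[np.hypot(*d.T)<34]
print("dark",len(d),d.mean(0), "extent",d.min(0),d.max(0)); vx,vy,cx,cy=cv2.fitLine(d.astype(np.float32),2,0,.01,.01).ravel(); print("pointer line",vx,vy,cx,cy,"deg",np.degrees(np.arctan2(-vx*np.sign(vy),abs(vy))))
E
python3 mk.py look.pkl
```

```text
pred pivot px 250.36680299867498 167.7186313458489
brass 38 mean [28.5 -3.8]
[[8.2, -40.4], [8.1, -43.2], [10.7, -43.7], [5.5, -45.4], [8.1, -46.0]] angle 10.496933935513367
dark 83 mean [-0.7 13.1]
dark 46 [ -4.63314934 -10.62478563] extent [-11.89535613 -26.70496266] [ 1.01267488 13.82153853]
pointer line 0.0077130785 -0.99997026 -4.633149 -10.624785 deg 0.4419312
```

```bash
python3 go.py .50 -.40 .38 -85 -16 -85;
```

```text
[-0.2798, -0.0102, 0.0845] [0.2472, 0.0416, -0.0906]
6.05 [ 0.4987 -0.1492  0.2899] [-0.12  0.54  0.52  1.84 -0.35  0.85 -0.83] [-0.01  0.17 -4.01]
```

```bash
python3 -m pendant '[[[-0.05,0,0.01],[0.02,0.005,-0.01],0.1],[[-0.1,0,0.03],[0.06,0.01,-0.03],0.1],[[-0.15,0,0.05],[0.1,0.02,-0.05],0.1],[[-0.2,0,0.07],[0.14,0.03,-0.07],0.1],[[-0.25,-0.01,0.08],[0.18,0.04,-0.09],0.1],[[-0.28,-0.01,0.085],[0.22,0.04,-0.09],0.1],[[-0.28,-0.01,0.085],[0.247,0.042,-0.09],0.1],[[-0.28,-0.01,0.085],[0.247,0.042,-0.09],0.1],[[-0.28,-0.01,0.085],[0.247,0.042,-0.09],0.1],[[-0.28,-0.01,0.085],[0.247,0.042,-0.09],0.1]]'; python3 -m pendant '[[[0,0,0],[0,0,0],0.1],[[0,0,0],[0,0,0],0.1],[[0,0,0],[0,0,0],0.1],[[0,0,0],[0,0,0],0.1],[[0,0,0],[0,0,0],0.1],[[0,0,0],[0,0,0],0.1],[[0,0,0],[0,0,0],0.1],[[0,0,0],[0,0,0],0.1]]';python3 - <<'E'
from plant import r;import cv2,pickle
from h import *
s=r.snapshot("side");st=r.get_state();pickle.dump((s,st),open("look2.pkl","wb"))
print(st["clock"],st["tool_pos"],st["eef_rot"],st["q"].round(2))
u,v=proj(s,st["tool_pos"])[0].astype(int);print(u,v)
x0,y0=u-60,v-5
print("crop",x0,y0)
cv2.imwrite("pics/look2.png",cv2.resize(s["image"][y0:y0+90,x0:x0+120,::-1],(800,600),interpolation=cv2.INTER_CUBIC))
E
python3 mk.py look2.pkl
```

```text
clock: 7.05
tool_pos: [0.5002, -0.3984, 0.3793]
eef_rot: [0.73, -0.669, -0.094, 0.102]
contact_force: [-0.8, 0.5, -3.4]
opening: 0.268
clock: 7.85
tool_pos: [0.4995, -0.3998, 0.3794]
eef_rot: [0.73, -0.669, -0.094, 0.103]
contact_force: [-0.3, 0.1, -3.9]
opening: 0.27
7.9 [ 0.49955525 -0.39981511  0.37944053] [ 0.72981455 -0.66929796 -0.09403612  0.10280158] [ 0.27  0.78  0.61  1.12 -0.2   1.53 -0.68]
270 159
crop 210 154
pred pivot px 264.73041436157115 185.54010436208011
brass 62 mean [24.8 -2.9]
[[7.6, -41.0], [9.6, -40.8], [6.2, -43.4], [8.2, -43.1], [10.2, -42.9], [12.2, -42.7], [6.8, -45.5], [8.8, -45.3], [10.8, -45.1], [12.8, -44.9]] angle 12.099752226672663
dark 86 mean [-0.6 -5.7]
dark 78 [ -1.50024571 -10.1967054 ] extent [ -9.46607877 -25.9983684 ] [ 7.60508241 13.47507093]
pointer line 0.2849312 -0.95854795 -1.5002457 -10.196706 deg 16.554737
```

View pics/look2.png

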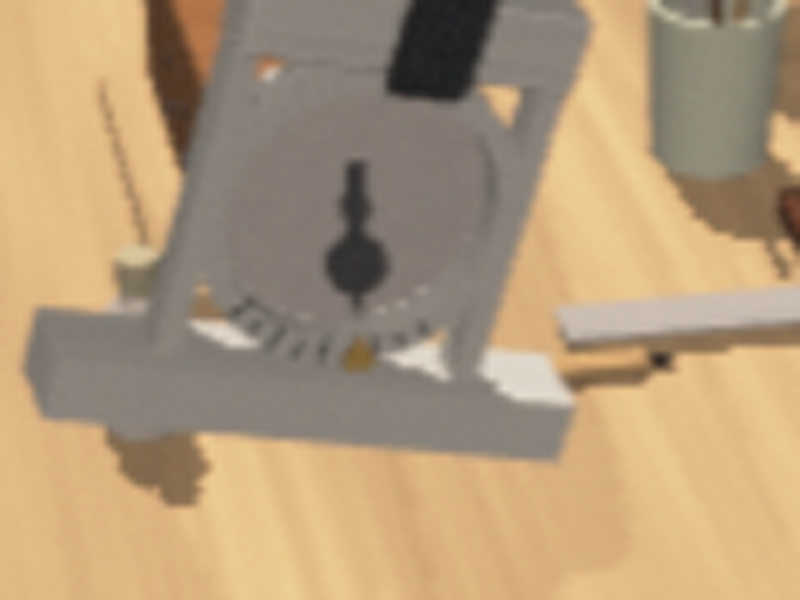

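```bash
python3 go.py .54 -.1 .34 -42
```

```text
[0.2664, 0.1047, -0.7463] [-0.2952, -0.0745, 0.0195]
7.9 [ 0.4996 -0.3998  0.3794] [ 0.27  0.78  0.61  1.12 -0.2   1.53 -0.68] [ 0.55 -0.03 -4.5 ]
```

```bash
python3 -m pendant '[[[0.026,0.01,-0.07],[-0.02,-0.005,0],0.1],[[0.055,0.02,-0.15],[-0.05,-0.012,0.004],0.1],[[0.09,0.035,-0.25],[-0.09,-0.022,0.006],0.1],[[0.125,0.05,-0.35],[-0.13,-0.033,0.009],0.1],[[0.16,0.063,-0.45],[-0.17,-0.043,0.011],0.1],[[0.195,0.077,-0.55],[-0.21,-0.053,0.014],0.1],[[0.23,0.09,-0.65],[-0.25,-0.063,0.016],0.1],[[0.255,0.1,-0.72],[-0.28,-0.07,0.018],0.1],[[0.266,0.105,-0.746],[-0.295,-0.075,0.02],0.1],[[0.266,0.105,-0.746],[-0.295,-0.075,0.02],0.1]]';python3 go.py .588 .213 .28 0.7
```

```text
clock: 8.9
tool_pos: [0.5403, -0.0983, 0.3391]
eef_rot: [0.934, -0.357, -0.001, 0.0]
contact_force: [-0.2, 0.8, -4.1]
opening: 0.269
[0.0, 0.0013, -0.7425] [-0.172, -0.2637, 0.0592]
8.9 [ 0.5403 -0.0983  0.3391] [-0.12  0.5   0.35  1.69 -0.2   0.99 -0.43] [-0.23  0.79 -4.09]
```

```bash
python3 -m pendant '[[[0,0,-0.06],[-0.014,-0.02,0],0.1],[[0,0,-0.14],[-0.032,-0.05,0.005],0.1],[[0,0,-0.24],[-0.055,-0.085,0.01],0.1],[[0,0,-0.34],[-0.078,-0.12,0.02],0.1],[[0,0,-0.44],[-0.1,-0.155,0.03],0.1],[[0,0,-0.54],[-0.125,-0.19,0.04],0.1],[[0,0,-0.64],[-0.148,-0.225,0.05],0.1],[[0,0,-0.71],[-0.165,-0.25,0.055],0.1],[[0,0.001,-0.743],[-0.172,-0.264,0.059],0.1],[[0,0.001,-0.743],[-0.172,-0.264,0.059],0.1]]'; python3 -m pendant '[[[0,0,0],[0,0,0],0.1],[[0,0,0],[0,0,0],0.1],[[0,0,0],[0,0,0],0.1]]';python3 go.py .588 .213 .206 0.7
```

```text
clock: 9.9
tool_pos: [0.5901, 0.2114, 0.2794]
eef_rot: [1.0, 0.005, 0.0, 0.001]
contact_force: [-0.5, -1.0, -4.9]
opening: 0.27
clock: 10.2
tool_pos: [0.5898, 0.2085, 0.2809]
eef_rot: [1.0, 0.003, 0.001, 0.001]
contact_force: [-0.7, -0.6, -4.6]
opening: 0.269
[0.0022, -0.0015, -0.0063] [-0.0019, -0.0046, 0.0748]
10.2 [0.5898 0.2085 0.2809] [-0.48  0.65  0.13  1.53 -0.09  0.96 -0.33] [-0.73 -0.58 -4.56]
```

```bash
python3 -m pendant '[[[0.001,-0.001,-0.004],[-0.001,-0.001,0.02],0.1],[[0.001,-0.001,-0.004],[-0.002,-0.002,0.04],0.1],[[0.001,-0.001,-0.004],[-0.002,-0.003,0.06],0.1],[[0.001,-0.001,-0.004],[-0.002,-0.003,0.07],0.1],[[0.001,-0.001,-0.004],[-0.002,-0.003,0.075],0.1],[[0.001,-0.001,-0.004],[-0.002,-0.003,0.075],0.1],[[0.001,-0.001,-0.004],[-0.002,-0.003,0.075],0.1]]';  python3 - <<'E'
from plant import r;import cv2,pickle
from h import *
s=r.snapshot("side");t=r.snapshot("top");st=r.get_state();pickle.dump((s,t,st),open("look3.pkl","wb"))
print(st["clock"],st["tool_pos"],st["eef_rot"],st["contact_force"])
o=np.hstack([cv2.resize(s["image"][100:190,200:290,::-1],(400,400),interpolation=cv2.INTER_CUBIC),cv2.resize(t["image"][135:225,110:200,::-1],(400,400),interpolation=cv2.INTER_CUBIC)])
cv2.imwrite("pics/look3.png",o)
E
```

```text
clock: 10.9
tool_pos: [0.5881, 0.2139, 0.2062]
eef_rot: [1.0, 0.007, 0.001, -0.0]
contact_force: [0.1, 0.4, -4.1]
opening: 0.269
11.0 [0.58796755 0.21411655 0.20629462] [ 9.99976591e-01  6.78306035e-03  7.97077274e-04 -4.15848926e-04] [ 0.11642904 -0.41090287 -3.32610555]
```

View pics/look3.png

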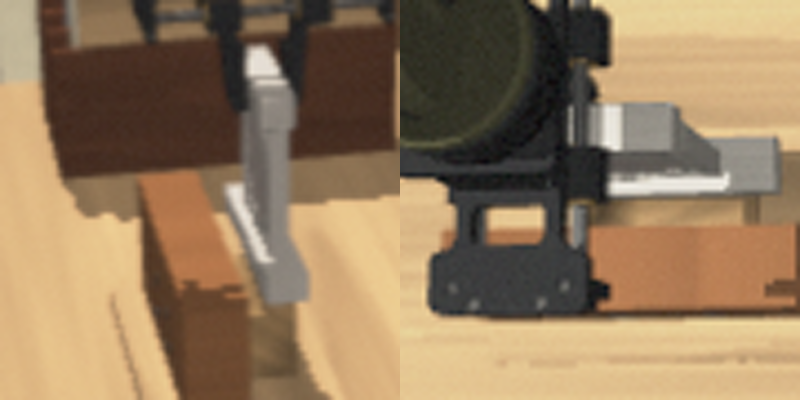

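```bash
python3 -m pendant '[[[0,0,0],[-0.005,0,0],0.1],[[0,0,0],[-0.01,0,0],0.1],[[0,0,0],[-0.013,0,0],0.1],[[0,0,0],[-0.014,0,0],0.1],[[0,0,0],[-0.014,0,0],0.1],[[0,0,0],[-0.014,0,0],0.1]]'; for i in 1 2; do python3 -m pendant '[[[0,0,0],[-0.001,0,0],0.1],[[0,0,0],[-0.0015,0,0],0.1],[[0,0,0],[-0.0015,0,0],0.1]]'; done
```

```text
clock: 11.6
tool_pos: [0.5735, 0.2138, 0.2054]
eef_rot: [1.0, 0.007, 0.0, -0.0]
contact_force: [-0.0, -0.4, -3.5]
opening: 0.268
clock: 11.9
tool_pos: [0.5717, 0.2138, 0.2052]
eef_rot: [1.0, 0.007, -0.0, -0.0]
contact_force: [0.5, -0.2, -4.0]
opening: 0.266
clock: 12.2
tool_pos: [0.5705, 0.2138, 0.2054]
eef_rot: [1.0, 0.007, 0.0, -0.0]
contact_force: [0.1, 0.1, -4.1]
opening: 0.268
```

```bash
for i in 1 2 ; do python3 -m pendant '[[[0,0,0],[-0.0005,0,0],0.1],[[0,0,0],[-0.001,0,0],0.1],[[0,0,0],[-0.001,0,0],0.1]]'; done; python3 go.py .57 .213 .2 0.7
```

```text
clock: 12.5
tool_pos: [0.5699, 0.2138, 0.2055]
eef_rot: [1.0, 0.007, 0.001, -0.0]
contact_force: [1.6, 0.5, -4.8]
opening: 0.269
clock: 12.8
tool_pos: [0.5693, 0.2138, 0.2056]
eef_rot: [1.0, 0.007, 0.001, -0.0]
contact_force: [3.0, 0.7, -5.1]
opening: 0.268
[-0.0006, -0.0019, 0.0011] [0.0007, 0.0008, 0.0056]
12.8 [0.5693 0.2138 0.2056] [-0.5   0.72  0.11  1.67 -0.1   0.76 -0.33] [ 3.    0.66 -5.09]
```

```bash
python3 -m pendant '[[[0,0,0],[0,0,0.001],0.1],[[0,0,0],[0,0,0.002],0.1],[[0,0,0],[0,0,0.003],0.1],[[0,0,0],[0,0,0.003],0.1]]'; for i in 1 2 3; do python3 -m pendant '[[[0,0,0],[0,0,0.0005],0.1],[[0,0,0],[0,0,0.001],0.1],[[0,0,0],[0,0,0.001],0.1]]'; done
```

```text
clock: 13.2
tool_pos: [0.5695, 0.214, 0.2041]
eef_rot: [1.0, 0.007, 0.001, -0.001]
contact_force: [2.3, -1.0, 6.5]
opening: 0.269
clock: 13.5
tool_pos: [0.5697, 0.2141, 0.2041]
eef_rot: [1.0, 0.007, 0.002, -0.001]
contact_force: [0.6, -0.8, 12.9]
opening: 0.269
clock: 13.8
tool_pos: [0.5698, 0.2143, 0.204]
eef_rot: [1.0, 0.007, 0.002, -0.001]
contact_force: [-0.1, -0.8, 18.5]
opening: 0.27
clock: 14.1
tool_pos: [0.57, 0.2144, 0.2039]
eef_rot: [1.0, 0.007, 0.002, -0.001]
contact_force: [-1.0, -1.1, 23.6]
opening: 0.269
```

```bash
python3 -m pendant '[[[0,0,0],[0,0,-0.002],0.1],[[0,0,0],[-0.001,0,-0.0035],0.1],[[0,0,0],[-0.002,0,-0.0035],0.1],[[0,0,0],[-0.002,0,-0.0035],0.1],[[0,0,0],[-0.002,0,-0.0035],0.1]]'; python3 -m pendant '[[[0,0,0],[0,0,0],0.1],[[0,0,0],[0,0,0],0.1],[[0,0,0],[0,0,0],0.1]]';python3 - <<'E'
from plant import r;import cv2,pickle
from h import *
s=r.snapshot("side");t=r.snapshot("top");st=r.get_state();pickle.dump((s,t,st),open("look4.pkl","wb"))
print(st["clock"],st["tool_pos"],st["eef_rot"],st["contact_force"],st["moment"])
o=np.hstack([cv2.resize(s["image"][115:185,215:285,::-1],(400,400),interpolation=cv2.INTER_CUBIC),cv2.resize(t["image"][150:220,130:200,::-1],(400,400),interpolation=cv2.INTER_CUBIC)])
cv2.imwrite("pics/look4.png",o)
E
```

```text
clock: 14.6
tool_pos: [0.5687, 0.2141, 0.2042]
eef_rot: [1.0, 0.007, 0.003, -0.001]
contact_force: [4.8, 0.4, 5.2]
opening: 0.27
clock: 14.9
tool_pos: [0.5687, 0.2141, 0.2042]
eef_rot: [1.0, 0.007, 0.003, -0.001]
contact_force: [5.1, 0.6, 5.3]
opening: 0.268
15.0 [0.56868282 0.21410793 0.2041918 ] [ 9.99974552e-01  6.57660877e-03  2.62882400e-03 -8.55857665e-04] [5.0809832  0.15738331 5.47238714] [-0.12507345 -1.44714215 -0.24854692]
```

View pics/look4.png

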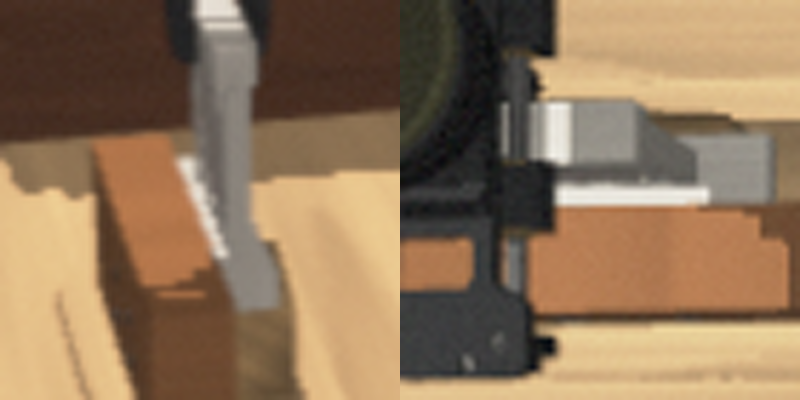

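```bash
python3 -m pendant '[[[-0.03,0,0],[0,-0.0036,-0.0004],0.1],[[-0.06,0,0],[0,-0.0072,-0.0003],0.1],[[-0.09,0,0],[0,-0.0108,0],0.1],[[-0.12,0,0],[0,-0.0144,0.0004],0.1],[[-0.15,0,0],[0,-0.0179,0.0008],0.1],[[-0.15,0,0],[0,-0.0179,0.0008],0.1],[[-0.15,0,0],[0,-0.0179,0.0008],0.1]]'; python3 go.py .5687 .2486 .199 .7 -16.7 .7
```

```text
clock: 15.7
tool_pos: [0.5679, 0.2324, 0.2024]
eef_rot: [0.997, 0.007, 0.003, 0.074]
contact_force: [5.9, 1.6, -0.1]
opening: 0.268
[-0.1424, -0.0046, 0.0018] [0.001, -0.0165, 0.001]
15.7 [0.5679 0.2324 0.2024] [-0.65  0.76  0.22  1.61 -0.02  0.85 -0.46] [ 5.92  1.56 -0.07]
```

```bash
python3 -m pendant '[[[-0.03,0,0],[0,-0.0036,0],0.1],[[-0.06,0,0],[0,-0.0072,0.0002],0.1],[[-0.09,0,0],[0,-0.0108,0.0005],0.1],[[-0.12,-0.002,0],[0.0003,-0.0144,0.0009],0.1],[[-0.142,-0.003,0],[0.0005,-0.017,0.0012],0.1],[[-0.142,-0.003,0],[0.0005,-0.017,0.0012],0.1],[[-0.142,-0.003,0],[0.0005,-0.017,0.0012],0.1],[[-0.142,-0.003,0],[0.0005,-0.017,0.0012],0.1]]'; python3 go.py .5687 .2486 .199 .7 -16.7 .7;  python3 - <<'E'
from plant import r;import cv2,pickle
from h import *
s=r.snapshot("side");t=r.snapshot("top");st=r.get_state();pickle.dump((s,t,st),open("look5.pkl","wb"))
print(st["clock"],st["tool_pos"],st["eef_rot"],st["contact_force"],st["moment"])
o=np.hstack([cv2.resize(s["image"][110:180,215:285,::-1],(400,400),interpolation=cv2.INTER_CUBIC),cv2.resize(t["image"][150:220,120:190,::-1],(400,400),interpolation=cv2.INTER_CUBIC)])
cv2.imwrite("pics/look5.png",o)
E
```

```text
clock: 16.5
tool_pos: [0.5679, 0.2489, 0.1984]
eef_rot: [0.989, 0.007, 0.001, 0.145]
contact_force: [6.1, 2.0, -0.6]
opening: 0.268
[-0.0005, -0.0011, 0.0023] [0.0007, 0.0005, -0.0005]
16.5 [0.5679 0.2489 0.1984] [-0.76  0.83  0.29  1.52  0.04  0.96 -0.56] [ 6.08  2.05 -0.65]
16.6 [0.56796773 0.24887571 0.19837015] [0.98941702 0.00721807 0.0012895  0.14491445] [ 6.33816286  1.00825268 -0.253164  ] [ 0.40560965 -1.73483133  0.24379035]
```

View pics/look5.png

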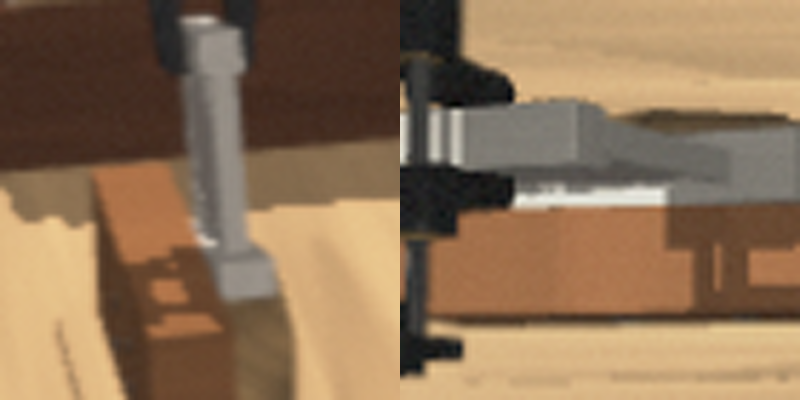

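```bash
python3 - <<'E'
import pickle
from h import *
from scipy.spatial.transform import Rotation as Ro
for f,y0 in(("look4.pkl",115),("look5.pkl",110)):
    s,t,st=pickle.load(open(f,"rb"))
    Rt=Ro.from_quat(st["eef_rot"]).as_matrix(); gx,gz=Rt[:,0],-Rt[:,2]; gy=np.cross(gz,gx)
    print(f,"tilt deg",np.degrees(np.arctan2(gz[1],gz[2])),"x-axis",gx.round(4))
    for da in(-2,0,2):
        Q=Ro.from_rotvec(-np.radians(da)*gx).as_matrix(); 
        P=[st["tool_pos"]+Q@(gx*a+gy*b+gz*(c-.1215)) for a,b,c in((-.015,-.0825,0),(.015,-.0825,0),(.015,-.0825,.02),(.012,-.0525,.14),(.012,-.0525,.116))]
        print(da,((proj(s,P)-[215,y0])*400/70+2.4).round(0).tolist())
E
```

```text
look4.pkl tilt deg -0.10005414062613018 x-axis [0.9999 0.0131 0.0053]
-2 [[220.0, 313.0], [275.0, 307.0], [274.0, 275.0], [256.0, 48.0], [256.0, 89.0]]
0 [[221.0, 312.0], [276.0, 306.0], [276.0, 273.0], [255.0, 44.0], [256.0, 86.0]]
2 [[223.0, 311.0], [278.0, 305.0], [277.0, 271.0], [255.0, 40.0], [256.0, 83.0]]
look5.pkl tilt deg 16.663251277899338 x-axis [9.999e-01 1.470e-02 5.000e-04]
-2 [[217.0, 304.0], [272.0, 298.0], [270.0, 262.0], [240.0, 32.0], [243.0, 77.0]]
0 [[218.0, 300.0], [273.0, 294.0], [271.0, 257.0], [240.0, 28.0], [243.0, 73.0]]
2 [[219.0, 296.0], [274.0, 290.0], [272.0, 253.0], [239.0, 25.0], [242.0, 70.0]]
```

```bash
python3 - <<'E'
import pickle
from h import *
from scipy.spatial.transform import Rotation as Ro
for f in("look4.pkl","look5.pkl"):
    s,t,st=pickle.load(open(f,"rb"));I=s["image"].astype(int)
    Rt=Ro.from_quat(st["eef_rot"]).as_matrix(); gx,gz=Rt[:,0],-Rt[:,2]; gy=np.cross(gz,gx)
    for da in(0,2):
        Q=Ro.from_rotvec(-np.radians(da)*gx).as_matrix()
        pr=lambda a,b,c:proj(s,st["tool_pos"]+Q@(gx*a+gy*b+gz*(c-.1215)))[0].round(2)
        print(f,da,"bottom@x=+8",pr(.008,-.0825,0),"foottop@8",pr(.008,-.0825,.02),"railtop",pr(.0,-.0525,.14),"railbot",pr(.008,-.0525,.116),)
    u,v=pr(.008,-.0825,0); u=int(round(u)); v=int(v)
    print("bottom col",u, [(y,*I[y,u]) for y in range(v-9,v+5)])
    u,v=pr(.0,-.0525,.14); u=int(round(u)); v=int(v)
    print("rail col",u,[(y,*I[y,u]) for y in range(v-4,v+5)])
E
```

```text
look4.pkl 0 bottom@x=+8 [260.68 168.42] foottop@8 [260.58 162.62] railtop [255.34 122.62] railbot [258.11 129.79]
look4.pkl 2 bottom@x=+8 [260.94 168.19] foottop@8 [260.79 162.26] railtop [255.28 121.96] railbot [258.11 129.25]
bottom col 261 [(159, np.int64(133), np.int64(124), np.int64(114)), (160, np.int64(139), np.int64(132), np.int64(123)), (161, np.int64(141), np.int64(133), np.int64(125)), (162, np.int64(141), np.int64(134), np.int64(126)), (163, np.int64(144), np.int64(137), np.int64(128)), (164, np.int64(144), np.int64(137), np.int64(128)), (165, np.int64(144), np.int64(137), np.int64(128)), (166, np.int64(144), np.int64(137), np.int64(129)), (167, np.int64(144), np.int64(136), np.int64(128)), (168, np.int64(143), np.int64(134), np.int64(123)), (169, np.int64(126), np.int64(105), np.int64(82)), (170, np.int64(121), np.int64(95), np.int64(66)), (171, np.int64(119), np.int64(94), np.int64(66)), (172, np.int64(125), np.int64(100), np.int64(69))]
rail col 255 [(117, np.int64(222), np.int64(214), np.int64(201)), (118, np.int64(175), np.int64(166), np.int64(155)), (119, np.int64(2
[... 1082 characters left out ...]
p.int64(146), np.int64(137)), (161, np.int64(145), np.int64(135), np.int64(126)), (162, np.int64(104), np.int64(88), np.int64(71)), (163, np.int64(100), np.int64(80), np.int64(56)), (164, np.int64(105), np.int64(83), np.int64(59))]
rail col 253 [(110, np.int64(63), np.int64(43), np.int64(30)), (111, np.int64(66), np.int64(44), np.int64(34)), (112, np.int64(67), np.int64(46), np.int64(39)), (113, np.int64(95), np.int64(80), np.int64(71)), (114, np.int64(111), np.int64(104), np.int64(97)), (115, np.int64(136), np.int64(129), np.int64(121)), (116, np.int64(151), np.int64(144), np.int64(135)), (117, np.int64(153), np.int64(145), np.int64(136)), (118, np.int64(152), np.int64(144), np.int64(135))]
```

```bash
python3 -m pendant '[[[0,0,0],[0,0,0.0003],0.1],[[0,0,0],[0,0,0.0003],0.1],[[0,0,0],[0,0,0.0003],0.1],[[0,0,0],[0,0,0.0003],0.1],[[0,0,0],[0,0,0.0003],0.1],[[0,0,0],[0,0,0.0003],0.1],[[0,0,0],[0,0,0.0003],0.1],[[0,0,0],[0,0,0.0003],0.1],[[0,0,0],[0,0,0.0003],0.1],[[0,0,0],[0,0,0.0003],0.1]]'; python3 -m pendant '[[[0,0,0],[0,0,0],0.1],[[0,0,0],[0,0,0],0.1],[[0,0,0],[0,0,0],0.1],[[0,0,0],[0,0,0],0.1],[[0,0,0],[0,0,0],0.1]]'; python3 -c "
from plant import r
s=r.get_state();print(abs(s['qd']).max());print(r.finish_job())"
```

```text
clock: 17.6
tool_pos: [0.568, 0.2488, 0.1983]
eef_rot: [0.989, 0.007, 0.001, 0.145]
contact_force: [5.2, 0.7, 0.0]
opening: 0.271
clock: 18.1
tool_pos: [0.568, 0.2489, 0.1984]
eef_rot: [0.989, 0.007, 0.001, 0.145]
contact_force: [6.0, 0.6, 1.0]
opening: 0.268
0.0013594638047011102
the job is handed in; nothing more can be done
None
```

The job is handed in at about 18 s. The gauge is held on the stud's ridge with its back against the joist, tilted 16.7° (+y end down). I could not see the pointer on the tab in the final pose, because the dial faces away from the side camera there.

**What I did:**
- I picked out the gauge by its measured rail size and gripped it by the rail at 40 N.
- I turned its dial to the side camera. In a test tilt of 16.0° in the air, the pointer lay on or up to about 1° short of the tab, so I aimed for 16.7°.
- I set it level on the ridge and pressed it flush against the joist. Then I rocked it over the ridge and held it.

**Last checks:**
- **Tilt:** the measured tool tilt is 16.66°. Comparing the foot's end edge before and after rocking showed no slip in the grip, to roughly 0.3°.
- **Forces:** the stud carries about 4–5 N once the gauge's weight of about 4 N is allowed for. The push against the joist is about 6 N.
- **Squareness and rest:** the gauge's x axis was about 0.8° from the world x axis. I had measured the joist face at 0.7°. Joint speeds were about 0.001 rad/s.

**What disagreed:**
- The foot touched the ridge about 2.5 mm higher than my estimate.
- While I was looking for that contact in the level pose, the stud load briefly reached about 27 N. I backed it off before rocking.
- The colour-mask and by-eye readings of the tab differed by about 1°.

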